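# Set the length stop of a tube-cutting jig and butt the tube to it

### The arm

A 7-joint arm with a two-finger parallel gripper is mounted at the origin on the work surface. World frame = base frame: x ahead of the robot, y to its left, z up, the work surface at z = 0. Lengths are in m, angles in rad, forces in N, time in s.
With the tool pointing down it reaches from about 0.4 to 0.85 m from the base axis. Payload 10.4 kg.
Tool frame: the origin (TCP) lies at the very end of the fingers, on their centre line; the grasp point (between the pads) lies 19 mm behind it (manip.tcp_to_grasp is the z of the grasp point in the tool frame, in m); z points along the fingers, x is the direction in which the jaws open and shut, and the axes are right-handed (so a half turn about z gives the same grasp; the last joint's range is limited). The gripper opens to 85 mm and grips with 20 to 120 N. Pads are 22 mm wide; open, the fingers measure 114 mm over their backs; the gripper's body (76 mm by 85 mm) begins 54 mm behind the grasp point. The pads swing forward as they close: fully open they stand 13 mm farther back than shut.
Start: joints at [-1.262, 0.332, -0.065, 1.46, 0.022, 1.35, -0.088], TCP at [0.204, 0.591, 0.231] pointing down, gripper open.
Joint ranges: [-2.6, 2.6], [-0.5, 2.12], [-1.47, 1.34], [0.16, 2.42], [-1.27, 4.41], [0.06, 2.06], [-2.6, 2.6]. Speed limits (rad/s): [2.22, 2.22, 2.79, 2.79, 3.14, 3.14, 3.14].

### API

Orientations are given as a unit quaternion [x, y, z, w].
In Python, from workcell import manip gives the robot as it stands.
- The arm moves only by the tool servo_tool, never from a script. Its argument "moves" is a list of rows, each an object with "travel": the shift along the tool's x, y, z in mm, a list of three; "dr": the turn, a rotation vector about the tool's x, y, z in degrees, a list of three. A call has 1 to 12 rows; each row shifts and turns the commanded pose from where the row before left it, along the tool's axes as they then stand; what a row does not reach is not made up. A row lasts 1/8 s, in which the tool goes at most 62.5 mm and 10.7 degrees, less where a joint would pass 70% of its speed; a pose out of reach is approached as far as the arm can. A call is refused whole if a number of a shift passes 62.5 or a number of a turn 10.7, either way. A call with a gripper value outside its range is refused whole. "claw" is the closure, from 0 (fully open) to 1 (shut), set as the call begins (left out, the last holds). The fingers move at their own pace and stop on an object; "squeeze" is the grip in N (left out, the last holds). Time passes only in rows, so rows that do not move let the fingers close. It gives the time, the measured TCP pose, the force and the opening at its end, in the units of the state.
- manip.get_obs(): the state, without advancing time (a new reading comes with each control period).
- manip.camera(name): name is "scene" or "top" or "wrist"; returns the picture (384x512x3 uint8, blue, green, red); there is no depth.
- manip.calibration(name): a dict with "intrinsics" (3x3 intrinsics, pixels), "view" (4x4, takes a point from world to camera coordinates). Camera axes: x right, y down, z forward; pixel columns grow to the right and rows downward; lengths in m; the calibration is good to about 2 mm. A picture is of the moment at which its call begins: read the wrist's pose just before it. calibration takes no time and is no camera call; for the wrist camera it gives the pose at the moment of the call.
- manip.hand_in(): hands the job in, once; it reports no verdict.
The state is a dict: "clock": time; "joint_pos": joint angles; "joint_velocities": joint speeds; "tau": joint torques, N m; "position": TCP position; "ee_rot": TCP orientation; "ft_force": force on the tool from outside, world axes, zero at the start; "torque": the same for the moment, N m; "grip_width": opening from 0.0 (shut) to 1.0 (fully open).
Only numpy, scipy, OpenCV 4.12 (cv2) and the standard library are available. Lean on these libraries where they do the work, as an engineer would, in place of code of your own. Each camera call takes 0.05 s, during which the arm holds its last target. There are 200 camera calls.

### The job

Set up the tube-cutting jig for its longest piece: press down the lock button on the stop carriage and keep it down while you push the carriage along its rail right up to the end stop, then let the button spring up so that it locks there. Then push the square tube in the jig along its bed until it butts against the carriage's stop plate. Push only, do not pick the tube up, and leave everything else on the bench where it is.

Things in the scene. Friction and masses are not known exactly. Their poses are not given: they have to be found in the camera images.
- jig: The tube-cutting jig, fixed to the bench: a grey base plate 150 x 640 mm, 10 mm thick. Its y axis runs along the tube and the rail, towards the end stop; x across, away from the robot; z up. Origin on the plate's underside; the plate spans x -72 to 78 mm, y -345 to 295 mm. The tube lies at x = -35 mm, the carriage's channel rail (41 mm wide, 31 mm high) at x = 30 mm.
- tube_bed (a point): Point of the jig on the plate's top, on the tube's line, 30 mm to +y of the middle of the saw guide (two slotted steel cheeks 65 mm high, 60 mm long). From here the bed runs 225 mm to +y between a fence (to z = 30 mm) and a low front lip (to z = 22 mm), 2 mm play each side. Beyond the guide, more than 60 mm to -y of this point, the plate is open and the tube free on both sides. Axes as the jig.
- end_stop (a point): Point on the face of the end stop, the steel block (41 mm wide, to z = 54 mm) that closes the carriage's rail; the saddle of the carriage comes to rest on this face. Axes as the jig.
- stop_carriage (a joint): Position of the stop carriage on its rail, in m, growing to the jig's +y: 0.140 = against the end stop; starts at 0 to 0.07. Aluminium saddle 50 mm across, 56 mm along the rail, top at z = 51.5 mm, with lock button, thumb ledge and an arm with the stop plate. Button up: a tooth catches in a rack (8 mm steps, 1 mm play, one step at 0.140). Down: slides freely (about 1.5 N).
- lock_button (a joint): How far the lock button is pressed, in m: 0 = up (locked), 0.009 = bottomed. The carriage is free from 0.006 on, and may be held anywhere between there and the bottom. It springs back by itself; it takes about 3.5 N to start and 6.5 N to bottom.
- button_top (a point): Centre of the lock button's flat top, a black square of 30 x 30 mm on the carriage, 12 mm above the saddle and 63.5 mm above the bench when up. It moves with button and carriage. Axes as the jig. Open on three sides; the thumb ledge stands on its +y side, face 20 mm from this point.
- thumb_ledge (a point): Point on the face (towards the button, -y) of the carriage's thumb ledge, an upright 44 mm wide, 8 mm thick, to z = 84.5 mm: a finger on the button can push against it. Axes as the jig.
- stop_face (a point): Centre of the face of the carriage's stop plate that the tube must meet (24 mm wide, from z = 14 to 51 mm, this point at 22.5 mm). It looks to the jig's -y; axes as the jig. It lies 20 mm to -y and 65 mm to -x of the button.
- tube: The loose square steel tube in the jig's bed: 25 x 25 mm, 310 mm long, 2 mm wall, 0.3 to 0.6 kg; under 7 N pushes it along. Origin under its middle, its y axis along it, as the jig's.
- tube_stop_end (a point): Centre of the tube's end that faces the stop plate (12.5 mm above its underside).
- tube_free_end (a point): Centre of the tube's other end, the free end to push on, out on the open part of the base plate (12.5 mm above its underside, that is 22.5 mm above the bench).
- offcut: Bystander: a 55 mm stub of 25 mm square tube standing on end on the jig's base plate, behind the tube; origin at its foot
- cup_brush: Bystander: a wire cup brush, 65 mm across and 40 mm high, lying cup down on the jig's base plate behind the tube; origin under its centre
- mallet: Bystander: a wooden mallet lying on the bench, head 65 x 140 x 65 mm, handle 190 mm; origin under the head's centre
- grinder: Bystander: an angle grinder with a side handle, about 320 mm long and 75 mm high, lying on the bench; origin under its middle
- tape_measure: Bystander: a pocket tape measure, 68 x 70 x 36 mm; origin under its centre
- try_square: Bystander: a steel try square lying flat, stock 110 mm, blade 160 mm; origin under the stock's centre
- spanner: Bystander: a 200 mm spanner lying flat; origin under its middle
- short_tube: Bystander: a 110 mm length of 25 mm square tube lying on the bench; origin under its middle

How it is judged:
On the way, in this order (a step that is already met when the one before it is completed fails the run):
1. the carriage reaches the end stop with the lock button still held down (value of joint stop_carriage above 0.137 m and value of joint lock_button above 0.004 m), for 0.05 s.
2. the button is up again and the carriage locked at the end stop (value of joint stop_carriage above 0.137 m and value of joint lock_button below 0.001 m), for 0.2 s.
3. the tube butts against the stop plate (y of tube_stop_end in the frame of stop_face above -0.003 m), for 0.1 s.
At the end, for the whole second after the job is handed in: The stop carriage stands within 3 mm of the end stop with its lock button up (within 1 mm), and the tube lies at rest flat in its bed with its end within 3 mm of the stop plate (all of step 2 and y of tube_stop_end in the frame of stop_face above -0.003 m and z of tube in the frame of jig below 0.013 m and angle between the y axis of tube and the y axis of jig, either way round below 0.05 rad and linear speed of tube below 0.01 m/s); the robot touches nothing.
It fails at once if the tube is lifted (more than 8 mm off the base plate) or tipped up (z of tube in the frame of jig above 0.018 m or z of any of tube_free_end, tube_stop_end in the frame of jig above 0.038 m).
It fails at once if a bystander is moved more than 30 mm (distance of any of offcut, cup_brush, mallet, grinder, tape_measure, try_square, spanner, short_tube from where it was at the start of the episode above 0.03 m).
It also fails if it takes over 51 s, if anything falls off the work surface, if the arm or the gripper's body presses on something with over 40 N, if the wrist force passes 120 N, or if a joint passes its speed limit or range.

## Working session

There is one attempt and no reset: what is moved stays moved. The work goes in short steps, Python scripts to look and compute and a tool call to move; the robot and the scene stay as the last step left them, time stands still between calls to the robot, and variables do not carry over. Pictures are saved under pics/ and viewed, on a budget of 10 in all, crops included, one or two more only if the job needs it, and the job is handed in when it is done.

Besides the shell and the picture viewer there is one more tool, called after "Emit:" as name(argument=value, ...), one argument or row to a line, values as JSON. servo_tool: Moves the arm, as the interface text tells. Its arguments: {"type":"object","properties":{"moves":{"type":"array","items":{"type":"object","properties":{"travel":{"type":"array","items":{"type":"number"}},"dr":{"type":"array","items":{"type":"number"}}}}},"claw":{"type":"number"},"squeeze":{"type":"number"}},"required":["moves"]}

```bash
mkdir -p pics
cat > h.py <<'E'
import numpy as np, cv2
from workcell import manip
from scipy.spatial.transform import Rotation as R
def ray(cal,u,v,z):
    K=np.array(cal["intrinsics"]);V=np.array(cal["view"])
    d=V[:3,:3].T@np.linalg.inv(K)@[u,v,1]; c=-V[:3,:3].T@V[:3,3]
    return c+d*(z-c[2])/d[2]
def proj(cal,p):
    q=np.array(cal["view"])@np.r_[p,1]; q=np.array(cal["intrinsics"])@q[:3]; return q[:2]/q[2]
E
python3 - <<'E'
from h import *
o=manip.get_obs();print({k:np.round(v,3) for k,v in o.items()})
for n in("top","scene"):
    im=manip.camera(n);cv2.imwrite(f"pics/{n}0.png",im);c=manip.calibration(n);print(n,np.round(c["intrinsics"],1),np.round(c["view"],3))
    cv2.imwrite(f"pics/{n}0b.png",cv2.resize(im,(800,600)))
E
```

```text
{'clock': np.float64(0.0), 'joint_pos': array([-1.262,  0.333, -0.065,  1.461,  0.022,  1.35 , -0.088]), 'joint_velocities': array([ 0.   ,  0.   ,  0.001,  0.   ,  0.001, -0.001, -0.001]), 'tau': array([-0.0000e+00, -6.2544e+01,  4.9000e-02, -3.9161e+01,  1.6000e-02,
        1.0000e-02, -0.0000e+00]), 'position': array([0.203, 0.591, 0.231]), 'ee_rot': array([ 0.814,  0.581, -0.001,  0.   ]), 'ft_force': array([0.528, 0.092, 0.251]), 'torque': array([0.001, 0.009, 0.021]), 'grip_width': np.float64(1.0)}
top [[436.4   0.  257.9]
 [  0.  436.4 184.5]
 [  0.    0.    1. ]] [[ 1.400e-02 -1.000e+00  1.000e-03  3.200e-02]
 [-9.790e-01 -1.400e-02 -2.040e-01  5.070e-01]
 [ 2.040e-01  2.000e-03 -9.790e-01  1.666e+00]
 [ 0.000e+00  0.000e+00  0.000e+00  1.000e+00]]
scene [[497.9   0.  254.7]
 [  0.  497.9 186.9]
 [  0.    0.    1. ]] [[ 0.783  0.622  0.007 -0.413]
 [ 0.372 -0.459 -0.807 -0.103]
 [-0.499  0.634 -0.59   1.901]
 [ 0.     0.     0.     1.   ]]
```

View pics/top0b.png

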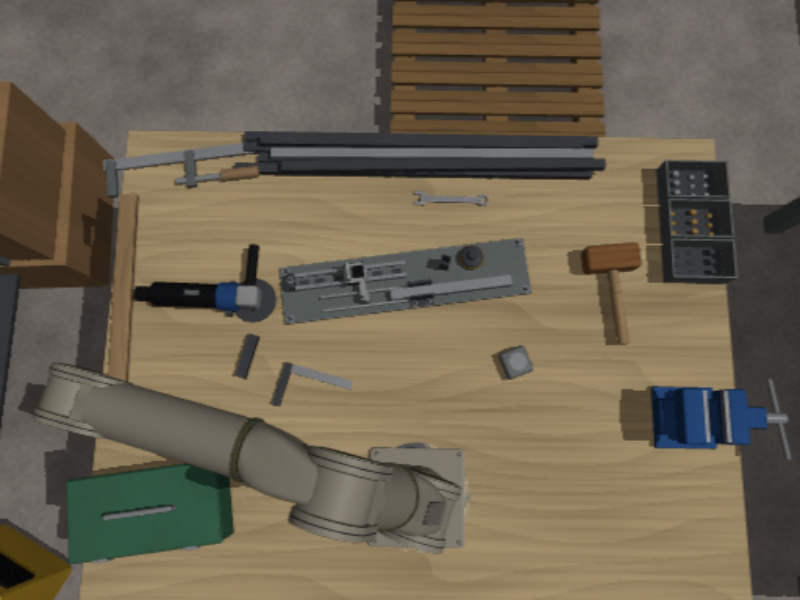

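View pics/scene0b.png

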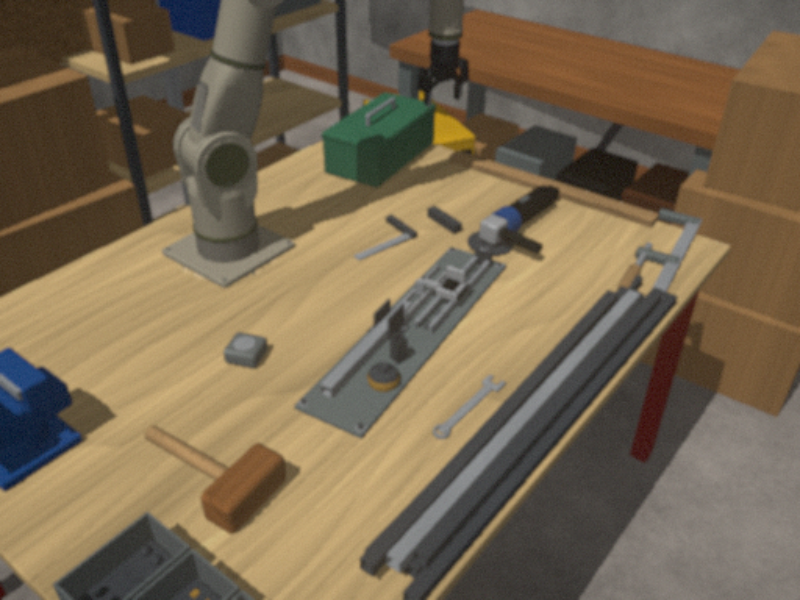

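The top view shows the jig, with plate corners at about (280,268), (288,323), (530,292) and (522,239) in the 800x600 picture. The button is a black square at about (355,270), and the tube's free end is at about (512,281). Next I'll measure on an enlarged crop.

Run:
```python
from h import *
im=cv2.imread("pics/top0.png")
c=im[145:215,172:346]; cv2.imwrite("pics/crop1.png",cv2.resize(c,None,fx=4.5,fy=4.5,interpolation=cv2.INTER_CUBIC))
cal=manip.calibration("top")
hsv=cv2.cvtColor(im,cv2.COLOR_BGR2HSV)
m=((hsv[...,1]<60)).astype(np.uint8); k=np.zeros_like(m);k[145:215,176:346]=1;m*=k
m=cv2.morphologyEx(m,cv2.MORPH_OPEN,np.ones((5,5)))
cs,_=cv2.findContours(m,0,2);b=max(cs,key=cv2.contourArea);r=cv2.minAreaRect(b);print(r)
for p in cv2.boxPoints(r): print(p,ray(cal,*p,0.010).round(3))
for n,u,v,z in[("button",355,270,.0635),("free",512,281,.035)]: print(n,ray(cal,u*.64,v*.64,z).round(3))
```

```text
((258.65386962890625, 179.23077392578125), (36.3421745300293, 158.76446533203125), 82.87498474121094)
[177.6308  171.04617] [0.566 0.366 0.01 ]
[335.16925 151.35385] [ 0.658 -0.276  0.01 ]
[339.67694 187.41537] [ 0.508 -0.291  0.01 ]
[182.13849 207.1077 ] [0.419 0.34  0.01 ]
button [0.549 0.161 0.064]
free [ 0.533 -0.239  0.035]
```

View pics/crop1.png

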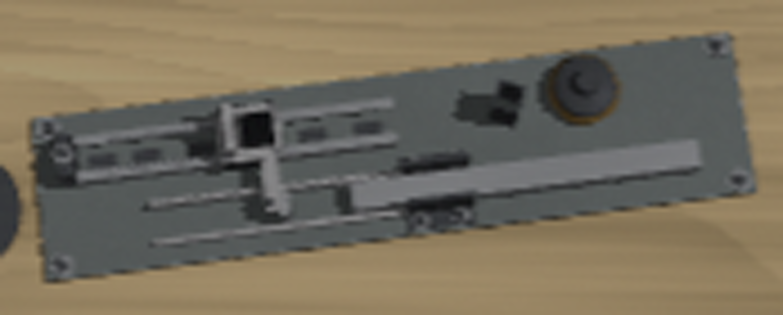

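The crop shows the plate corners, the button's black centre at (256,128), the carriage's stop-plate arm at about (275,205), and the tube's free end at (699,155). The guide cheeks lie at x 400–475. I'll fit the jig pose from these.

```bash
cat >> h.py <<'E'
def tool(o,p):  # world point -> tool-frame shift in mm
    return (R.from_quat(o["ee_rot"]).inv().apply(np.array(p)-o["position"])*1000).round(1)
def yaw(o): return R.from_quat(o["ee_rot"]).as_matrix()
E
python3 - <<'E'
from h import *
cal=manip.calibration("top")
f=lambda x,y,z:ray(cal,(x+.5)/4.5-.5+172,(y+.5)/4.5-.5+145,z)
L=np.array([(78,295),(-72,295),(-72,-345),(78,-345)])/1000
W=np.array([f(x,y,.01)[:2] for x,y in[(30,122),(45,282),(756,190),(730,33)]])
lc=L-L.mean(0);wc=W-W.mean(0)
a=np.arctan2((lc[:,0]*wc[:,1]-lc[:,1]*wc[:,0]).sum(),(lc*wc).sum())
Rm=np.array([[np.cos(a),-np.sin(a)],[np.sin(a),np.cos(a)]]);t=W.mean(0)-Rm@L.mean(0)
print("jig",t.round(4),np.degrees(a),"res",(W-(L@Rm.T+t)).round(4).tolist())
np.savez("jig.npz",R=Rm,t=t)
P={}
for n,x,y,z in[("button",256,128,.0635),("free",699,155,.035),("stopend",350,193,.035),("saddle+y",221,130,.0845),("guideR",470,160,.065)]:
    w=f(x,y,z);print(n,w.round(4),"jig",(Rm.T@(w[:2]-t)).round(4))
o=manip.get_obs();print(tool(o,[*f(256,128,.0635)[:2],.15]),yaw(o).round(3))
E
```

```text
jig [0.5303 0.0606] 8.280464214307523 res [[-0.0015, -0.0004], [0.0013, 0.0004], [0.0014, 0.0007], [-0.0013, -0.0007]]
button [0.5483 0.1554 0.0635] jig [0.0315 0.0912]
free [ 0.536  -0.2359  0.035 ] jig [-0.0371 -0.2943]
stopend [0.4972 0.0728 0.035 ] jig [-0.0309  0.0168]
saddle+y [0.5411 0.184  0.0845] jig [0.0285 0.1206]
guideR [ 0.522  -0.0318  0.065 ] jig [-0.0215 -0.0902]
[-299.1  467.7   81. ] [[ 0.326  0.945 -0.   ]
 [ 0.945 -0.326 -0.001]
 [-0.001  0.    -1.   ]]
```

Emit:
servo_tool(
  claw=1,
  moves=[
    {"travel":[0,0,0],"dr":[0,0,10.45]},
    {"travel":[0,0,0],"dr":[0,0,10.45]},
    {"travel":[0,0,0],"dr":[0,0,10.45]},
    {"travel":[0,0,0],"dr":[0,0,10.45]},
    {"travel":[0,0,0],"dr":[0,0,10.45]},
    {"travel":[0,0,0],"dr":[0,0,10.45]},
    {"travel":[25,43,5],"dr":[0,0,0]},
    {"travel":[25,43,5],"dr":[0,0,0]},
    {"travel":[25,43,5],"dr":[0,0,0]},
    {"travel":[25,43,5],"dr":[0,0,0]},
    {"travel":[25,43,5],"dr":[0,0,0]},
    {"travel":[25,43,5],"dr":[0,0,0]},
  ],
)

```text
clock: 1.6
position: [0.3899, 0.3557, 0.201]
ee_rot: [0.997, 0.072, -0.0, 0.0]
ft_force: [0.4, 0.3, 0.1]
grip_width: -0.004
```

Emit:
servo_tool(
  moves=[
    {"travel":[25,43,5],"dr":[0,0,0]},
    {"travel":[25,43,5],"dr":[0,0,0]},
    {"travel":[25,43,5],"dr":[0,0,0]},
    {"travel":[25,43,5],"dr":[0,0,0]},
    {"travel":[0,0,0],"dr":[0,0,0]},
    {"travel":[0,0,0],"dr":[0,0,0]},
  ],
)

```text
clock: 2.35
position: [0.5125, 0.2019, 0.181]
ee_rot: [0.997, 0.072, -0.0, -0.0]
ft_force: [-0.7, -0.4, -0.7]
grip_width: 0.0
```

Run:
```python
from h import *
o=manip.get_obs();J=np.load("jig.npz");print(o["clock"],o["position"],o["grip_width"],yaw(o).round(3).tolist(),o["joint_pos"].round(2))
b=J["R"]@[.030,.091]+J["t"];print(tool(o,[*b,.0635]))
cal=manip.calibration("wrist");im=manip.camera("wrist");np.savez("w1.npz",**cal)
cv2.imwrite("pics/w1.png",im);print(proj(cal,[*b,.0635]))
```

```text
2.35 [0.51250279 0.20189398 0.18097172] 0.0001509442445182699 [[0.99, 0.144, -0.001], [0.144, -0.99, 0.0], [-0.001, -0.0, -1.0]] [-0.81  0.21  0.4   1.75 -0.09  1.21 -0.24]
[ 27.3  51.4 117.4]
[277.25116173 240.18162231]
```

View pics/w1.png

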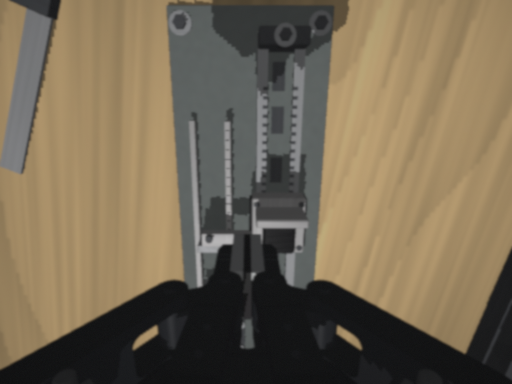

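The wrist view shows the button at about (279,240), against a predicted (277,240). The ledge is above it at rows 197–221, and the end stop is at row ~40. The estimate holds, so I'll go down onto the button.

Emit:
servo_tool(
  moves=[
    {"travel":[14,26,20],"dr":[0,0,0]},
    {"travel":[14,25,20],"dr":[0,0,0]},
    {"travel":[0,0,40],"dr":[0,0,0]},
    {"travel":[0,0,25],"dr":[0,0,0]},
    {"travel":[0,0,5],"dr":[0,0,0]},
    {"travel":[0,0,0],"dr":[0,0,0]},
    {"travel":[0,0,0],"dr":[0,0,0]},
  ],
)

```text
clock: 3.28
position: [0.5487, 0.1557, 0.0726]
ee_rot: [0.997, 0.073, 0.001, -0.0]
ft_force: [0.0, -0.7, 0.3]
grip_width: -0.002
```

Run:
```python
from h import *
o=manip.get_obs();J=np.load("jig.npz");print(o["position"],o["ft_force"],(J["R"].T@(o["position"][:2]-J["t"])).round(4))
cal=manip.calibration("wrist");im=manip.camera("wrist")
cv2.imwrite("pics/w2.png",im)
```

```text
[0.54865264 0.15572501 0.07259929] [ 0.0321778  -0.67057399  0.34677679] [0.0319 0.0915]
```

View pics/w2.png

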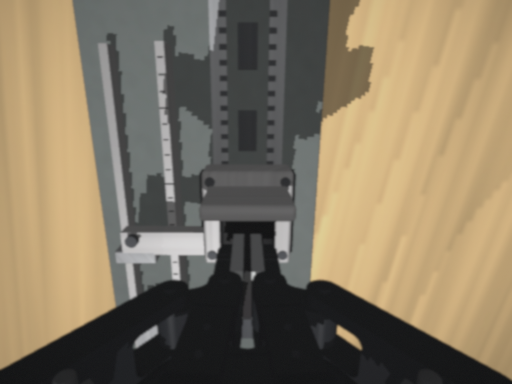

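The fingertips are centred over the black button at (248,230), with the ledge ahead at rows 205–220. Now I'll press.

Emit:
servo_tool(
  moves=[
    {"travel":[0,0,6],"dr":[0,0,0]},
    {"travel":[0,0,5],"dr":[0,0,0]},
    {"travel":[0,0,3],"dr":[0,0,0]},
    {"travel":[0,0,2],"dr":[0,0,0]},
    {"travel":[0,0,0],"dr":[0,0,0]},
    {"travel":[0,0,0],"dr":[0,0,0]},
  ],
)

```text
clock: 4.08
position: [0.5483, 0.1553, 0.0556]
ee_rot: [0.997, 0.072, 0.0, -0.0]
ft_force: [-0.0, 0.8, 5.9]
grip_width: -0.002
```

Emit:
servo_tool(
  moves=[
    {"travel":[0,-4,0],"dr":[0,0,0]},
    {"travel":[0,-4,0],"dr":[0,0,0]},
    {"travel":[0,-4,0],"dr":[0,0,0]},
    {"travel":[0,-4,0],"dr":[0,0,0]},
    {"travel":[0,-6,0],"dr":[0,0,0]},
    {"travel":[0,-6,0],"dr":[0,0,0]},
    {"travel":[0,-6,0],"dr":[0,0,0]},
    {"travel":[0,-6,0],"dr":[0,0,0]},
  ],
)

```text
clock: 5.08
position: [0.5427, 0.1944, 0.0557]
ee_rot: [0.997, 0.072, 0.0, 0.0]
ft_force: [0.3, -0.1, 5.8]
grip_width: 0.0
```

Run:
```python
from h import *
o=manip.get_obs();J=np.load("jig.npz");print(o["position"],o["ft_force"],(J["R"].T@(o["position"][:2]-J["t"])).round(4))
cal=manip.calibration("wrist");im=manip.camera("wrist")
cv2.imwrite("pics/w3.png",im)
```

```text
[0.54271507 0.19437819 0.05566096] [ 0.34650836 -0.11924805  5.84077785] [0.0316 0.1306]
```

View pics/w3.png

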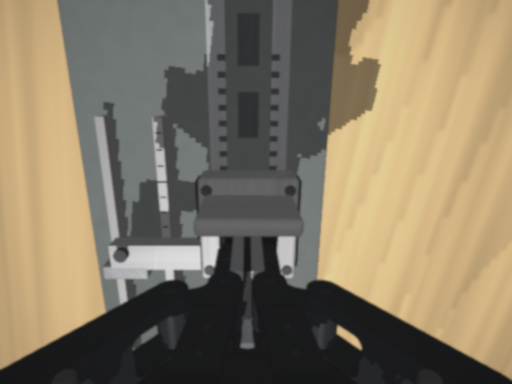

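The carriage is moving with the fingers and the button is still down at about 5.8 N.

Emit:
servo_tool(
  moves=[
    {"travel":[0,-8,0],"dr":[0,0,0]},
    {"travel":[0,-8,0],"dr":[0,0,0]},
    {"travel":[0,-8,0],"dr":[0,0,0]},
    {"travel":[0,-8,0],"dr":[0,0,0]},
    {"travel":[0,-8,0],"dr":[0,0,0]},
    {"travel":[0,-8,0],"dr":[0,0,0]},
    {"travel":[0,-8,0],"dr":[0,0,0]},
    {"travel":[0,-4,0],"dr":[0,0,0]},
  ],
)

```text
clock: 6.12
position: [0.5341, 0.2542, 0.0557]
ee_rot: [0.997, 0.072, 0.0, -0.0]
ft_force: [1.3, -0.3, 5.6]
grip_width: 0.003
```

Run:
```python
from h import *
o=manip.get_obs();J=np.load("jig.npz");print(o["position"],o["ft_force"],(J["R"].T@(o["position"][:2]-J["t"])).round(4))
cal=manip.calibration("wrist");im=manip.camera("wrist")
cv2.imwrite("pics/w4.png",im);np.savez("w4.npz",**cal)
```

```text
[0.53408864 0.25421015 0.05567425] [ 1.25749248 -0.31057644  5.62037838] [0.0317 0.1911]
```

View pics/w4.png

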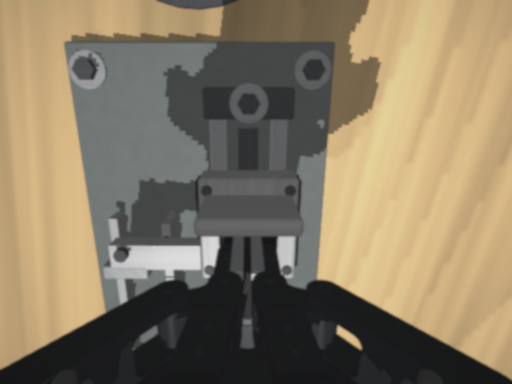

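The end stop face is at row ~119 and the saddle front at ~172, which at about 2 px/mm leaves roughly 26 mm.

Emit:
servo_tool(
  moves=[
    {"travel":[0,-6,0],"dr":[0,0,0]},
    {"travel":[0,-6,0],"dr":[0,0,0]},
    {"travel":[0,-4,0],"dr":[0,0,0]},
    {"travel":[0,-2,0],"dr":[0,0,0]},
    {"travel":[0,-2,0],"dr":[0,0,0]},
    {"travel":[0,-2,0],"dr":[0,0,0]},
  ],
)

```text
clock: 6.92
position: [0.531, 0.2755, 0.0557]
ee_rot: [0.997, 0.072, 0.0, 0.0]
ft_force: [1.0, -1.3, 6.3]
grip_width: 0.003
```

Emit:
servo_tool(
  moves=[
    {"travel":[0,-2,0],"dr":[0,0,0]},
    {"travel":[0,0,0],"dr":[0,0,0]},
  ],
)

```text
clock: 7.18
position: [0.5307, 0.2778, 0.0557]
ee_rot: [0.997, 0.072, 0.001, -0.0]
ft_force: [0.1, -0.3, 6.4]
grip_width: -0.001
```

Emit:
servo_tool(
  moves=[
    {"travel":[0,-2,0],"dr":[0,0,0]},
    {"travel":[0,0,0],"dr":[0,0,0]},
  ],
)

```text
clock: 7.42
position: [0.5304, 0.2798, 0.0557]
ee_rot: [0.997, 0.072, 0.001, -0.0]
ft_force: [1.1, -0.2, 5.5]
grip_width: 0.0
```

Emit:
servo_tool(
  moves=[
    {"travel":[0,-2,0],"dr":[0,0,0]},
    {"travel":[0,0,0],"dr":[0,0,0]},
  ],
)

```text
clock: 7.68
position: [0.5301, 0.2818, 0.0557]
ee_rot: [0.997, 0.072, 0.001, -0.0]
ft_force: [1.3, 0.7, 5.5]
grip_width: 0.002
```

Emit:
servo_tool(
  moves=[
    {"travel":[0,-2,0],"dr":[0,0,0]},
    {"travel":[0,-1,0],"dr":[0,0,0]},
    {"travel":[0,0,0],"dr":[0,0,0]},
  ],
)

```text
clock: 8.05
position: [0.5298, 0.2834, 0.0555]
ee_rot: [0.997, 0.072, 0.0, 0.001]
ft_force: [1.6, -3.5, 5.7]
grip_width: 0.002
```

Emit:
servo_tool(
  moves=[
    {"travel":[0,-2,0],"dr":[0,0,0]},
    {"travel":[0,0,0],"dr":[0,0,0]},
  ],
)

```text
clock: 8.3
position: [0.5294, 0.2854, 0.0555]
ee_rot: [0.997, 0.072, 0.0, 0.001]
ft_force: [0.7, -2.7, 5.2]
grip_width: 0.003
```

Emit:
servo_tool(
  moves=[
    {"travel":[0,-2,0],"dr":[0,0,0]},
    {"travel":[0,0,0],"dr":[0,0,0]},
  ],
)

```text
clock: 8.55
position: [0.5291, 0.2874, 0.0555]
ee_rot: [0.997, 0.072, 0.0, 0.001]
ft_force: [0.1, -3.0, 5.5]
grip_width: -0.0
```

Fy is steady at about -3 N, so the fingers are sliding over the button with the carriage probably at the stop. I'll keep going until they press the ledge.

Emit:
servo_tool(
  moves=[
    {"travel":[0,-2,0],"dr":[0,0,0]},
    {"travel":[0,-1,0],"dr":[0,0,0]},
    {"travel":[0,0,0],"dr":[0,0,0]},
  ],
)

```text
clock: 8.93
position: [0.5287, 0.2903, 0.0555]
ee_rot: [0.997, 0.072, 0.0, 0.001]
ft_force: [0.6, -4.7, 4.8]
grip_width: -0.0
```

Emit:
servo_tool(
  moves=[
    {"travel":[0,-1,0],"dr":[0,0,0]},
    {"travel":[0,0,0],"dr":[0,0,0]},
  ],
)

```text
clock: 9.18
position: [0.5286, 0.2912, 0.0555]
ee_rot: [0.997, 0.072, 0.0, 0.001]
ft_force: [1.2, -2.1, 5.2]
grip_width: -0.002
```

Emit:
servo_tool(
  moves=[
    {"travel":[0,-1,0],"dr":[0,0,0]},
    {"travel":[0,0,0],"dr":[0,0,0]},
  ],
)

```text
clock: 9.43
position: [0.5285, 0.2914, 0.0554]
ee_rot: [0.997, 0.071, 0.0, 0.001]
ft_force: [-0.2, -6.5, 6.2]
grip_width: 0.0
```

Emit:
servo_tool(
  moves=[
    {"travel":[0,-1.5,0],"dr":[0,0,0]},
    {"travel":[0,0,0],"dr":[0,0,0]},
    {"travel":[0,0,0],"dr":[0,0,0]},
  ],
)

```text
clock: 9.8
position: [0.5285, 0.2915, 0.0554]
ee_rot: [0.997, 0.071, -0.0, 0.002]
ft_force: [-0.3, -10.2, 8.5]
grip_width: -0.001
```

Run:
```python
from h import *
o=manip.get_obs();J=np.load("jig.npz");print(o["position"],o["ft_force"],(J["R"].T@(o["position"][:2]-J["t"])).round(4))
im=manip.camera("wrist")
cv2.imwrite("pics/w5.png",im)
```

```text
[0.52852413 0.29146654 0.05541699] [ -0.31867779 -10.22307951   8.48392812] [0.0315 0.2287]
```

View pics/w5.png

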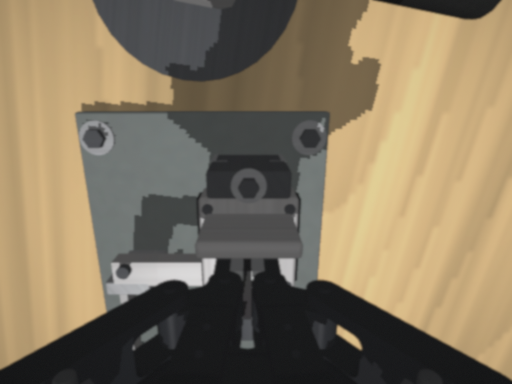

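The carriage sits against the end stop block: the saddle front meets the block at row ~197. I'll lift straight up, keeping the push on, so the button springs up and locks.

Emit:
servo_tool(
  moves=[
    {"travel":[0,0,-5],"dr":[0,0,0]},
    {"travel":[0,0,-7],"dr":[0,0,0]},
    {"travel":[0,2,-10],"dr":[0,0,0]},
    {"travel":[0,5,-40],"dr":[0,0,0]},
    {"travel":[0,20,-40],"dr":[0,0,0]},
    {"travel":[0,20,0],"dr":[0,0,0]},
    {"travel":[0,0,0],"dr":[0,0,0]},
    {"travel":[0,0,0],"dr":[0,0,0]},
  ],
)

```text
clock: 10.85
position: [0.5335, 0.2493, 0.1562]
ee_rot: [0.997, 0.073, -0.001, 0.0]
ft_force: [0.0, 0.7, 1.0]
grip_width: 0.005
```

Run:
```python
from h import *
o=manip.get_obs();J=np.load("jig.npz");print(o["position"],o["ft_force"],(J["R"].T@(o["position"][:2]-J["t"])).round(4),yaw(o).round(3).tolist())
cal=manip.calibration("wrist");im=manip.camera("wrist");cv2.imwrite("pics/w6.png",im)
p=lambda x,y,z:proj(cal,[*(J["R"]@[x,y]+J["t"]),z]).round(1)
print("button pred",p(.0305,.2197,.0635),"stopface",p(-.035,.1997,.051))
f=J["R"]@[-.035,-.294-.035]+J["t"];print(tool(o,[*f,.12]))
```

```text
[0.53350951 0.2492961  0.15616936] [0.02470495 0.65547918 1.02635901] [0.0304 0.1863] [[0.989, 0.145, -0.002], [0.145, -0.989, -0.0], [-0.002, 0.0, -1.0]]
button pred [247.9 152.9] stopface [167.6 174.5]
[-65.8 515.2  36.3]
```

View pics/w6.png

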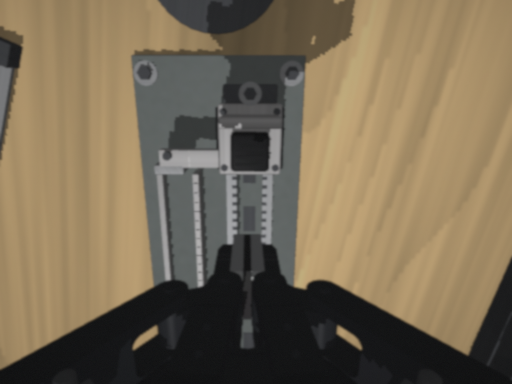

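The button is at (250,151), against a predicted (248,153), so the carriage stayed at the stop with its button up. Next I'll move out beyond the tube's free end.

Emit:
servo_tool(
  moves=[
    {"travel":[-6,51,0],"dr":[0,0,0]},
    {"travel":[-6,51,0],"dr":[0,0,0]},
    {"travel":[-6,51,0],"dr":[0,0,0]},
    {"travel":[-6,51,0],"dr":[0,0,0]},
    {"travel":[-6,51,0],"dr":[0,0,0]},
    {"travel":[-6,51,0],"dr":[0,0,0]},
    {"travel":[-6,51,0],"dr":[0,0,0]},
    {"travel":[-6,51,0],"dr":[0,0,0]},
    {"travel":[-6,51,0],"dr":[0,0,0]},
    {"travel":[-12,56,0],"dr":[0,0,0]},
    {"travel":[0,0,0],"dr":[0,0,0]},
    {"travel":[0,0,0],"dr":[0,0,0]},
  ],
)

```text
clock: 12.4
position: [0.5436, -0.2695, 0.1564]
ee_rot: [0.997, 0.073, -0.001, -0.0]
ft_force: [0.0, 0.9, -0.2]
grip_width: -0.0
```

Run:
```python
from h import *
o=manip.get_obs();J=np.load("jig.npz");print(o["position"],o["ft_force"],(J["R"].T@(o["position"][:2]-J["t"])).round(4),yaw(o).round(3).tolist(),o["joint_pos"].round(2))
cal=manip.calibration("wrist");im=manip.camera("wrist");cv2.imwrite("pics/w7.png",im);np.savez("w7.npz",**cal)
p=lambda x,y,z:proj(cal,[*(J["R"]@[x,y]+J["t"]),z]).round(1)
print("free end pred",p(-.035,-.294,.035))
```

```text
[ 0.5435799  -0.26954368  0.15635189] [ 0.04642656  0.88927699 -0.17764527] [-0.0344 -0.3286] [[0.989, 0.145, -0.001], [0.145, -0.989, 0.001], [-0.001, -0.001, -1.0]] [-0.14  0.4   0.67  1.64 -0.26  1.2   0.73]
free end pred [246.9 145.7]
```

View pics/w7.png

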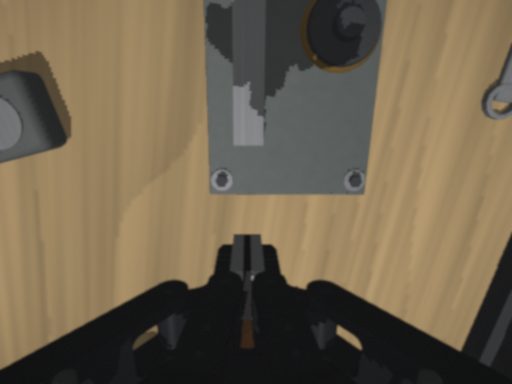

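The tube's free end is at (249,145), as predicted (247,146), and the fingers line up with it. Now I'll go down to z ≈ 0.018 behind it and then push.

Emit:
servo_tool(
  moves=[
    {"travel":[0.5,0,50],"dr":[0,0,0]},
    {"travel":[0,0,50],"dr":[0,0,0]},
    {"travel":[0,0,25],"dr":[0,0,0]},
    {"travel":[0,0,10],"dr":[0,0,0]},
    {"travel":[0,0,3],"dr":[0,0,0]},
    {"travel":[0,0,0],"dr":[0,0,0]},
    {"travel":[0,0,0],"dr":[0,0,0]},
  ],
)

```text
clock: 13.32
position: [0.5445, -0.2706, 0.0203]
ee_rot: [0.997, 0.072, 0.001, 0.0]
ft_force: [-1.1, -0.6, -0.4]
grip_width: 0.0
```

Emit:
servo_tool(
  moves=[
    {"travel":[0,-6,0],"dr":[0,0,0]},
    {"travel":[0,-6,0],"dr":[0,0,0]},
    {"travel":[0,-4,0],"dr":[0,0,0]},
    {"travel":[0,-4,0],"dr":[0,0,0]},
    {"travel":[0,-4,0],"dr":[0,0,0]},
    {"travel":[0,-4,0],"dr":[0,0,0]},
    {"travel":[0,-4,0],"dr":[0,0,0]},
  ],
)

```text
clock: 14.2
position: [0.5391, -0.239, 0.0193]
ee_rot: [0.997, 0.072, 0.0, 0.0]
ft_force: [-0.8, -0.6, -0.8]
grip_width: 0.003
```

Emit:
servo_tool(
  moves=[
    {"travel":[0,-5,0],"dr":[0,0,0]},
    {"travel":[0,-5,0],"dr":[0,0,0]},
    {"travel":[0,-5,0],"dr":[0,0,0]},
    {"travel":[0,-5,0],"dr":[0,0,0]},
  ],
)

```text
clock: 14.7
position: [0.5363, -0.2187, 0.0193]
ee_rot: [0.997, 0.072, 0.0, -0.0]
ft_force: [1.1, -2.6, -0.6]
grip_width: -0.001
```

Run:
```python
from h import *
o=manip.get_obs();J=np.load("jig.npz");print(o["position"],o["ft_force"],(J["R"].T@(o["position"][:2]-J["t"])).round(4))
im=manip.camera("wrist");cv2.imwrite("pics/w8.png",im)
```

```text
[ 0.53630901 -0.21868711  0.01928162] [ 1.13148741 -2.6039984  -0.55759996] [-0.0342 -0.2772]
```

View pics/w8.png

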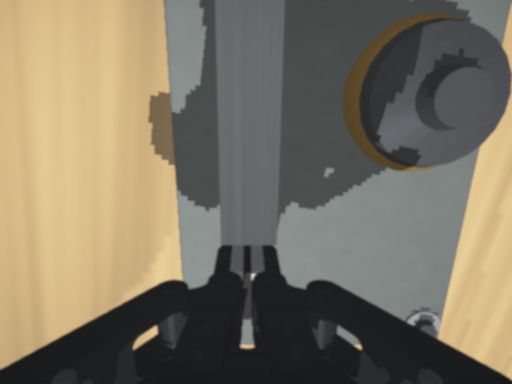

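Viewed 11 pictures so far, which is one past the budget. The picture shows the fingers square on the tube end at (248,245), with the brush well clear. I'll go on by force readings.

Emit:
servo_tool(
  moves=[
    {"travel":[0,-8,0],"dr":[0,0,0]},
    {"travel":[0,-8,0],"dr":[0,0,0]},
    {"travel":[0,-8,0],"dr":[0,0,0]},
    {"travel":[0,-8,0],"dr":[0,0,0]},
    {"travel":[0,-8,0],"dr":[0,0,0]},
    {"travel":[0,-8,0],"dr":[0,0,0]},
    {"travel":[0,-8,0],"dr":[0,0,0]},
    {"travel":[0,-8,0],"dr":[0,0,0]},
  ],
)

```text
clock: 15.75
position: [0.527, -0.1552, 0.0193]
ee_rot: [0.997, 0.072, 0.0, -0.0]
ft_force: [-0.2, -1.9, 0.3]
grip_width: 0.003
```

Emit:
servo_tool(
  moves=[
    {"travel":[0,-8,0],"dr":[0,0,0]},
    {"travel":[0,-8,0],"dr":[0,0,0]},
    {"travel":[0,-8,0],"dr":[0,0,0]},
    {"travel":[0,-8,0],"dr":[0,0,0]},
    {"travel":[0,-8,0],"dr":[0,0,0]},
    {"travel":[0,-8,0],"dr":[0,0,0]},
    {"travel":[0,-8,0],"dr":[0,0,0]},
    {"travel":[0,-8,0],"dr":[0,0,0]},
  ],
)

```text
clock: 16.75
position: [0.5178, -0.0919, 0.0193]
ee_rot: [0.997, 0.072, -0.0, -0.0]
ft_force: [-0.1, -2.4, 0.8]
grip_width: -0.0
```

Run:
```python
from h import *
o=manip.get_obs();J=np.load("jig.npz");print(o["position"],o["ft_force"],(J["R"].T@(o["position"][:2]-J["t"])).round(4))
```

```text
[ 0.5177728  -0.09185468  0.0192621 ] [-0.12585387 -2.43220442  0.78766061] [-0.0343 -0.149 ]
```

Emit:
servo_tool(
  moves=[
    {"travel":[0,-5,0],"dr":[0,0,0]},
    {"travel":[0,-5,0],"dr":[0,0,0]},
    {"travel":[0,-4,0],"dr":[0,0,0]},
    {"travel":[0,-2,0],"dr":[0,0,0]},
    {"travel":[0,-2,0],"dr":[0,0,0]},
    {"travel":[0,-2,0],"dr":[0,0,0]},
  ],
)

```text
clock: 17.5
position: [0.515, -0.0726, 0.0193]
ee_rot: [0.997, 0.072, -0.0, -0.0]
ft_force: [0.3, -3.1, 0.1]
grip_width: 0.001
```

Emit:
servo_tool(
  moves=[
    {"travel":[0,-2,0],"dr":[0,0,0]},
    {"travel":[0,-2,0],"dr":[0,0,0]},
  ],
)

```text
clock: 17.75
position: [0.5144, -0.0685, 0.0193]
ee_rot: [0.997, 0.072, -0.0, -0.0]
ft_force: [0.4, -3.0, 0.9]
grip_width: 0.001
```

Emit:
servo_tool(
  moves=[
    {"travel":[0,-2,0],"dr":[0,0,0]},
    {"travel":[0,-1,0],"dr":[0,0,0]},
  ],
)

```text
clock: 18.0
position: [0.514, -0.0655, 0.0193]
ee_rot: [0.997, 0.072, -0.0, -0.0]
ft_force: [0.5, -2.8, 0.3]
grip_width: 0.004
```

Emit:
servo_tool(
  moves=[
    {"travel":[0,-1,0],"dr":[0,0,0]},
    {"travel":[0,-1,0],"dr":[0,0,0]},
  ],
)

```text
clock: 18.25
position: [0.5138, -0.0641, 0.0193]
ee_rot: [0.997, 0.072, 0.0, 0.0]
ft_force: [1.3, -6.8, 0.6]
grip_width: -0.002
```

Emit:
servo_tool(
  moves=[
    {"travel":[0,-1,0],"dr":[0,0,0]},
    {"travel":[0,0,0],"dr":[0,0,0]},
    {"travel":[0,0,0],"dr":[0,0,0]},
  ],
)

```text
clock: 18.62
position: [0.5137, -0.0641, 0.0194]
ee_rot: [0.997, 0.072, 0.0, 0.001]
ft_force: [1.0, -7.6, -1.7]
grip_width: -0.0
```

Emit:
servo_tool(
  moves=[
    {"travel":[0,-1,0],"dr":[0,0,0]},
    {"travel":[0,0,0],"dr":[0,0,0]},
    {"travel":[0,0,0],"dr":[0,0,0]},
  ],
)

```text
clock: 19.0
position: [0.5136, -0.064, 0.0194]
ee_rot: [0.997, 0.071, 0.0, 0.001]
ft_force: [2.6, -11.0, -1.0]
grip_width: 0.0
```

Run:
```python
from h import *
o=manip.get_obs();J=np.load("jig.npz");print(o["position"],o["ft_force"],(J["R"].T@(o["position"][:2]-J["t"])).round(4))
```

```text
[ 0.51362047 -0.06395135  0.01937612] [  2.63994109 -10.99107596  -0.99060748] [-0.0344 -0.1208]
```

There's a hard stop at 11 N, with the finger front at jig y ≈ -0.110 as predicted. I'll back off, lift clear and check.

Emit:
servo_tool(
  moves=[
    {"travel":[0,5,0],"dr":[0,0,0]},
    {"travel":[0,15,0],"dr":[0,0,0]},
    {"travel":[0,20,0],"dr":[0,0,0]},
    {"travel":[0,0,-50],"dr":[0,0,0]},
    {"travel":[0,0,-60],"dr":[0,0,0]},
    {"travel":[-50,0,-30],"dr":[0,0,0]},
    {"travel":[-50,0,-30],"dr":[0,0,0]},
    {"travel":[0,-50,0],"dr":[0,0,0]},
    {"travel":[0,-50,0],"dr":[0,0,0]},
    {"travel":[0,-50,0],"dr":[0,0,0]},
    {"travel":[0,0,0],"dr":[0,0,0]},
    {"travel":[0,0,0],"dr":[0,0,0]},
  ],
)

```text
clock: 20.5
position: [0.3987, 0.032, 0.1893]
ee_rot: [0.997, 0.072, -0.0, -0.0]
ft_force: [0.3, -0.7, 0.3]
grip_width: 0.002
```

Run:
```python
from h import *
o=manip.get_obs();print(o["position"],o["ft_force"])
a=manip.camera("wrist");b=manip.camera("scene")[130:280,180:340]
b=cv2.resize(b,(410,384),interpolation=cv2.INTER_CUBIC)
cv2.imwrite("pics/fin.png",cv2.resize(np.hstack([a,b]),(800,333)))
```

```text
[0.39868534 0.03201094 0.18932559] [ 0.34541847 -0.65845569  0.32558262]
```

View pics/fin.png

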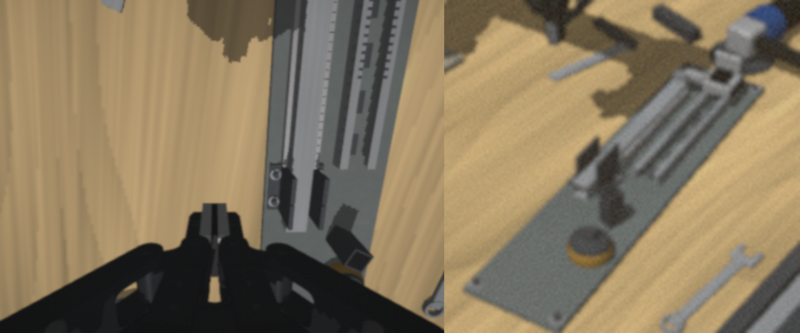

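The final picture shows the tube lying straight in its bed, running up to the stop plate, with its free end just outside the guide at (297,232). The carriage is at the end stop, the offcut, brush, spanner and grinder are where they were, and the arm is clear.

```bash
python3 -c "
from workcell import manip
print(manip.hand_in())"
```

```text
the job is handed in; nothing more can be done
None
```

I set the jig for its longest piece and handed the job in at about 20.6 s of the 51 s allowed; it gave no verdict.

- **Carriage:** I pressed the lock button about 8 mm (roughly 6 N) and pushed the carriage along its rail. It came up solid at the end stop, with about 10 N on the thumb ledge. I then lifted straight up so the button could spring back and lock. In the next picture the button was within about 2 px (1 mm) of where it should be at the end stop.
- **Tube:** I pushed its free end with the closed fingers, at 2–3 N while it slid. It stopped hard at 11 N, with the free end at jig y ≈ -0.110 m, matching the stop plate's position less the tube's 310 mm length.
- **Last picture:** the tube lay straight in its bed up to the plate, the carriage was at the end stop, and the bystanders in view looked unmoved. The arm was clear, with no force on the tool beyond noise.

No check failed or disagreed. Two things I did not confirm directly: I judged the button's height only from the pictures, and the mallet and tape measure were not in the last one. I viewed 12 pictures, two more than the budget.

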